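File a slide case into a packed tray

TASK

Take the slide case from its one-place stand and file it in the tightly packed tray, directly next to the case with the raised tab on the side facing the sprung follower. Work its wedge foot gently into the seam so that the neighbours are nudged apart without toppling or being pressed hard, then push it down fully home, flush with the upright row; leave the small bottles where they are.

Things in the scene. Friction and masses are not known exactly. Their poses are not given: they have to be found in the camera images.
- loose_case: The case to file: smooth white plastic, 64 wide (x), 16 thick (y), 70 mm tall (z), 55 to 105 g; origin at its foot, middle of the lowest edge. Foot is a wedge tongue 40 mm wide: 4 mm thick round nose, full thickness 18 mm up; the rest of the width starts 22 to 28 mm up. Middle 46 mm of the top bevelled 3 mm in, 8 down. Both faces alike. Starts in the stand, origin 4 mm up, may lean a little.
- index_case: The filed case with a raised tab, else like the loose case, same origin. Tab 14 wide (x), rises 19 mm above the top at x = +18 to +32, y = -8 to -3 mm. One of the first four in the row. Its +y points along the row to the follower; the loose case belongs on that side, centres 16 mm apart. The seam there is at y = +8 mm; the bevels make a V in it, 6 mm wide, 8 deep, 46 long (x), for the tongue.
- case_a: A filed case without a tab, same shape, size and origin as the loose case.
- case_b: A filed case without a tab, same shape, size and origin as the loose case.
- case_c: A filed case without a tab, same shape, size and origin as the loose case.
- case_d: A filed case without a tab, same shape, size and origin as the loose case. Always last in the row, next to the follower, so the tabbed case always has a neighbour on its +y side.
- tray: Fixed file tray, 92 (x) x 160 (y) mm, origin centre of underside. Slippery floor 4 mm thick: filed cases have origin z = 4, tops at 74 mm. The row runs along y from a solid end plate (inner face y = -72, 70 high) to the sprung follower on +y; so cases on the -y side of a seam cannot give way, those on the +y side can. Side rails: inner faces x = +-34.5, 64 high. Bracket at +y end: y = 72, 64 high.
- follower (a joint): Travel of the follower plate along the tray's +y, m. 0 = against the row of five; about 0.016 with six cases in. A spring presses it on the row: about 4 N at 0, 6 N at 0.016; runs out at 0.050.
- follower_face (a point): Middle of the follower's pressing face, 30 mm above the bench (plate 66 wide, 8 thick, top 70 mm above the bench).
- stand: Fixed grey one-place bench stand, base 84 (x) x 50 (y) x 4 mm, origin centre of its underside; pocket walls 30 mm high, 18.4 mm apart (across y, 4 mm thick). It holds the loose case with the case's x along the stand's x.
- small_bottle_1: Bystander: small amber-coloured reagent bottle, 29 mm diameter, 56 mm tall, origin centre of its foot.
- small_bottle_2: Bystander: small white reagent bottle, 25 mm diameter, 64 mm tall, origin centre of its foot.

How it is judged:
By the outcome, as a careful person would: the job done as asked, in the order asked, and still so for the second after the job is handed in, with the robot touching nothing.
It also fails if it takes over 61 s, if anything falls off the work surface, if the arm or the gripper's body presses on something with over 40 N, if the wrist force passes 120 N, or if a joint passes its speed limit or range.

ROBOT

A 6-joint arm with a two-finger parallel gripper is mounted at the origin on a cart in front of the work surface, level with it; the furniture and walls round the work are solid. World frame = base frame: x ahead of the robot, y to its left, z up, the work surface at z = 0. Lengths are in m, angles in rad, forces in N, time in s.
With the tool pointing down it reaches from about 0.35 to 0.775 m from the base axis. Payload 7.3 kg.
Tool frame: the origin (TCP) lies at the centre of the arm's flange, where the gripper is bolted on; the fingertips stand 178 mm ahead of it and the grasp point (between the pads) lies 159 mm ahead of it (tip_extent is the distance from the TCP to the fingertips, in m); z points along the fingers, y is the line along which they close (so a half turn about z gives the same grasp; the last joint's range is limited). The gripper opens to 92 mm and grips with 3 to 60 N. Pads are 19 mm wide; open, the fingers measure 130 mm over their backs; the gripper's body (75 mm by 190 mm) begins 47 mm behind the grasp point.
Start: joints at [1.188, 0.342, 1.524, -0, 1.275, -0.146], TCP at [0.123, 0.51, 0.405] pointing down, gripper open.
Joint ranges: [-2.53, 2.53], [-0.77, 2.02], [0.04, 2.7], [-1, 4.14], [0.28, 2.66], [-3.11, 3.11]. Speed limits (rad/s): [2.57, 2.57, 3.14, 3.14, 3.14, 3.14].

INTERFACE

Orientations are given as [roll, pitch, yaw] about the fixed x, y, z axes, in that order (R = Rz(yaw) Ry(pitch) Rx(roll)).
In Python, from cell import * gives the robot as it stands.
- The arm moves only by the tool arm_command, never from a script. Its arguments are lists of equal length, an entry for each row: "xyz": the shift along the world's x, y, z in mm, a list of three; "spin": the turn about the world's z in degrees. In form: {"xyz": [[tx, ty, tz], ...], "spin": [spin, ...]}. A call has 1 to 20 rows; each row shifts and turns the commanded pose from where the row before left it; what a row does not reach is not made up. A row lasts 1/10 s, in which the tool goes at most 50 mm and 8.59 degrees, less where a joint would pass 70% of its speed; a pose out of reach is approached as far as the arm can. A call with a gripper value outside its range is refused whole. "jaw" is the opening, from -1 (shut) to 1 (fully open), set as the call begins (left out, the last holds). The fingers move at their own pace and stop on an object; "squeeze" is the grip in N (left out, the last holds). Time passes only in rows, so rows that do not move let the fingers close. It gives the time, the measured TCP pose, the force, the opening and the grip force at its end, in the units of the state.
- observe(): the state, without advancing time (a new reading comes with each control period).
- read_camera(name): name is "scene" or "top" or "wrist"; returns a dict with "img" (400x640x3 uint8, red, green, blue), "depth" (400x640 float32, m along the optical axis (not along the pixel's ray), 0 where there is no reading), "fx", "fy", "cx", "cy" (pixels), "world_from_camera" (4x4, takes a point from camera to world coordinates). Camera axes: x right, y up, looking along -z (the intrinsics and any distortion apply to the point x, -y, -z); pixel columns grow to the right and rows downward; lengths in m; the calibration is good to about 2 mm. A picture is of the moment at which its call begins.
- hand_in(): hands the job in; it is judged then, once.
The state is a dict: "time": time; "qpos": joint angles; "qvel": joint speeds; "joint_efforts": joint torques, N m; "tool_pos": TCP position; "tool_rot": TCP orientation; "contact_force": force on the tool from outside, world axes, zero at the start; "torque": the same for the moment, N m; "opening": finger opening in m; "grip_force": force on a finger pad.
Only numpy, scipy, OpenCV 4.12 (cv2) and the standard library are available. Lean on these libraries where they do the work, as an engineer would, in place of code of your own. Each camera call takes 0.05 s, during which the arm holds its last target. There are 200 camera calls.

## Working session

There is one attempt and no reset: what is moved stays moved. The work goes in short steps, Python scripts to look and compute and a tool call to move; the robot and the scene stay as the last step left them, time stands still between calls to the robot, and variables do not carry over. Pictures are saved under pics/ and viewed, at most 10 in all, crops included, and the job is handed in when it is done.

Besides the shell and the picture viewer there is one more tool, called after "Call:" as name(argument=value, ...) on one line, values as JSON. arm_command: Moves the arm, as the interface text tells. Its arguments: {"type":"object","properties":{"xyz":{"type":"array","items":{"type":"array","items":{"type":"number"}}},"spin":{"type":"array","items":{"type":"number"}},"jaw":{"type":"number"},"squeeze":{"type":"number"}},"required":["xyz","spin"]}

```bash
mkdir -p pics
cat > h.py <<'E'
from cell import *
import numpy as np, cv2
def snap(n,tag):
    c=read_camera(n); np.savez(f'/tmp/{tag}.npz',**c); cv2.imwrite(f'pics/{tag}.png',c['img'][:,:,::-1]); return c
def pts(c):
    d=c['depth']; v,u=np.mgrid[:d.shape[0],:d.shape[1]]
    p=np.stack([(u-c['cx'])/c['fx']*d,-(v-c['cy'])/c['fy']*d,-d],-1)
    T=c['world_from_camera']; return p@T[:3,:3].T+T[:3,3]
def ray(c,u,v,z):
    T=c['world_from_camera']; r=T[:3,:3]@np.array([(u-c['cx'])/c['fx'],-(v-c['cy'])/c['fy'],-1]); o=T[:3,3]
    return o+r*(z-o[2])/r[2]
E
python3 - <<'E'
from h import *
for n in ('top','scene'):
    c=snap(n,n+'0'); print(n,{k:v for k,v in c.items() if k not in('img','depth')})
print(observe())
E
```

```text
top {'fx': 493.4332781926435, 'fy': 493.4332781926435, 'cx': 313.1654852939146, 'cy': 197.31334204575884, 'world_from_camera': array([[-0.02339321,  0.97817975, -0.20643919,  0.35392483],
       [-0.99972419, -0.02246046,  0.00686103, -0.07323422],
       [ 0.0020746 ,  0.20654276,  0.97843538,  0.88459869],
       [ 0.        ,  0.        ,  0.        ,  1.        ]])}
scene {'fx': 400.24346447185746, 'fy': 400.24346447185746, 'cx': 316.7736574431516, 'cy': 202.96876671325737, 'world_from_camera': array([[ 0.76523154,  0.28053152, -0.57941587,  0.06738494],
       [-0.64365345,  0.3174174 , -0.69638813, -0.67247256],
       [-0.01144215,  0.90584119,  0.42346289,  0.41028835],
       [ 0.        ,  0.        ,  0.        ,  1.        ]])}
{'time': 0.1, 'qpos': array([ 1.18796498e+00,  3.42626124e-01,  1.52488770e+00, -2.65670796e-05,
        1.27539121e+00, -1.45995385e-01]), 'qvel': array([ 0.0013555 , -0.00178471, -0.00311439,  0.00103227, -0.00110129,
        0.00028366]), 'joint_efforts': array([ 2.66483643e-03, -4.32006741e+01, -2.44694781e+01,  7.19963992e-02,
        5.25870267e-02, -5.60752324e-05]), 'tool_pos': array([0.12311608, 0.51024248, 0.40414007]), 'tool_rot': array([-3.14029054e+00, -1.65785621e-04,  2.90476433e+00]), 'contact_force': array([ 0.20821642, -0.73523609,  0.1346046 ]), 'torque': array([-0.01378566,  0.01912441,  0.00596658]), 'grip_force': 0.0, 'opening': 0.09175691186847541}
```

View pics/top0.png

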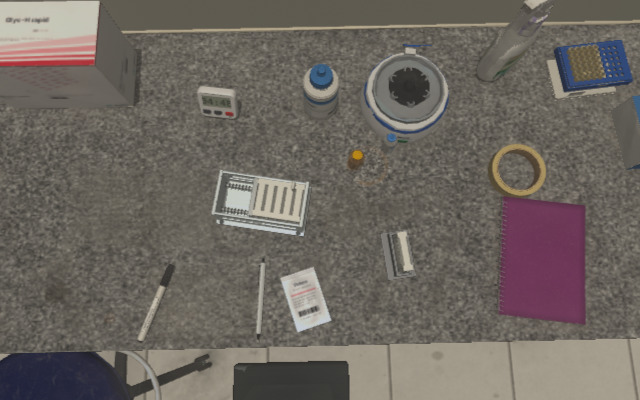

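View pics/scene0.png

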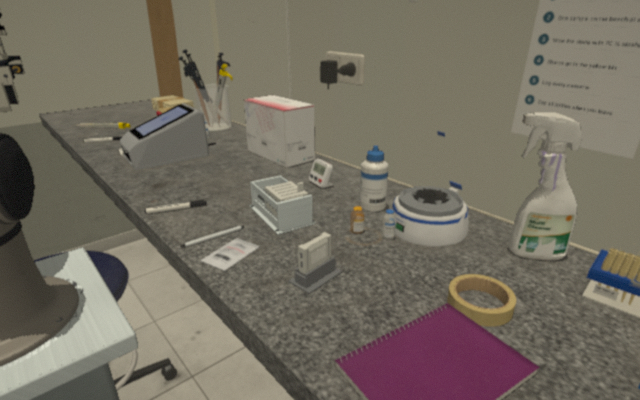

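The top view shows the tray at about (262,203) with its follower on the left (world +y). The stand and case are at (399,254), the amber bottle at (356,158) and the white bottle near (392,138). I'll enlarge the tray and stand.

Run:
```python
import numpy as np,cv2
im=cv2.imread('pics/top0.png')
a=cv2.resize(im[165:240,205:315],None,fx=7,fy=7,interpolation=cv2.INTER_CUBIC)
cv2.imwrite('pics/c1.png',a)
b=cv2.resize(im[222:287,375:425],None,fx=8,fy=8,interpolation=cv2.INTER_CUBIC)
cv2.imwrite('pics/c2.png',b)
```

```text
(no output)
```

View pics/c1.png

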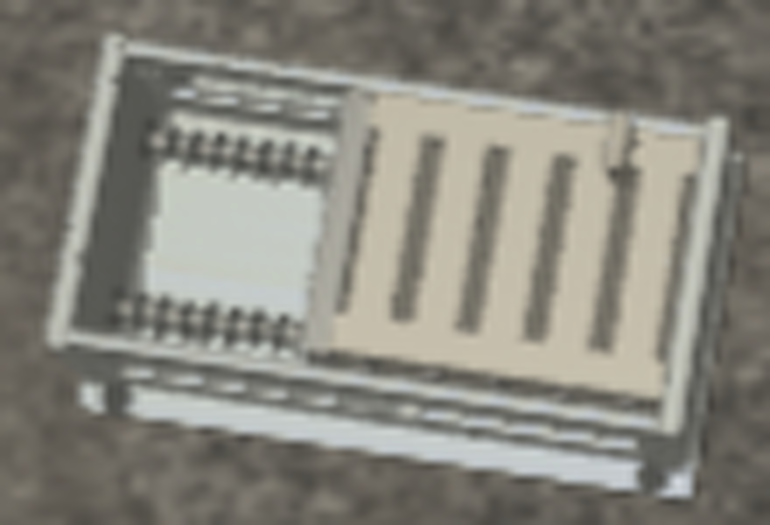

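View pics/c2.png

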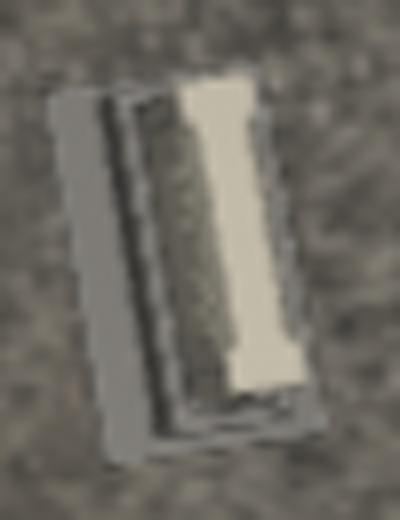

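The target seam is the dark V from (535,340) to (567,155) in crop 1. It is on the +y side of the tabbed case, whose tab is at (620,140). The loose case in crop 2 runs from (218,90) to (268,375). I'll work out coarse positions next.

Run:
```python
from h import *
c=dict(np.load('/tmp/top0.npz'))
P=lambda u,v,s,o,z: ray(c,o[0]+(u+.5)/s-.5,o[1]+(v+.5)/s-.5,z)
o=(205,165)
A=P(535,340,7,o,.072);B=P(567,155,7,o,.072);print('seam',A,B,(A+B)/2,np.degrees(np.arctan2(*(B-A)[1::-1])))
o=(375,222)
A=P(268,375,8,o,.074);B=P(218,90,8,o,.074);print('loose',A,B,(A+B)/2,np.degrees(np.arctan2(*(B-A)[1::-1])),np.linalg.norm(A-B))
p=pts(c)
for (u,v) in [(399,254),(285,200),(356,156),(390,138)]: print(u,v,p[v,u])
```

```text
seam [ 0.49957266 -0.0245469   0.072     ] [ 0.54475367 -0.03272281  0.072     ] [ 0.52216316 -0.02863485  0.072     ] -10.257194611301122
loose [ 0.40294325 -0.23079251  0.074     ] [ 0.46157488 -0.22414078  0.074     ] [ 0.43225907 -0.22746665  0.074     ] 6.472509626140075 0.059007739354912096
399 254 [ 0.42796691 -0.2198353   0.06037558]
285 200 [ 0.52160542 -0.03155093  0.07316729]
356 156 [ 0.60046023 -0.15549089  0.05712842]
390 138 [ 0.63075824 -0.21600809  0.06088346]
```

Call:
arm_command(xyz=[[20, -27, 0], [28, -38, 0], [28, -38, 0], [28, -38, 0], [28, -38, 0], [28, -38, 0], [28, -38, 0], [28, -38, 0], [28, -38, 0], [28, -38, 0], [28, -38, 0], [28, -38, 0], [28, -38, 0], [28, -38, 0], [15, -20, 0], [0, -1, 0], [0, 0, 0]], spin=[0, 0, 0, 0, 0, 0, 0, 0, 0, 0, 0, 0, 0, 0, 1.7, 1.7, 0])

```text
time: 1.8
tool_pos: [0.5224, -0.0325, 0.4039]
tool_rot: [3.141, -0.002, 2.963]
contact_force: [-0.7, -0.1, -0.1]
opening: 0.0916
grip_force: 0.0
```

Run:
```python
from h import *
c=snap('wrist','w1'); s=observe(); print(s['time'],s['tool_pos'],np.degrees(s['tool_rot']),s['contact_force'],c['fx'],c['cx'],c['cy'],'\n',c['world_from_camera'])
```

```text
1.85 [ 0.52206225 -0.03184925  0.40420126] [ 1.79982992e+02 -7.53083491e-02  1.69758478e+02] [-0.41608639  0.30355752 -0.10079766] 342.95103700450767 326.84619603352644 195.98486601462767 
 [[ 1.77640200e-01 -9.41014348e-01 -2.87986037e-01  4.44397926e-01]
 [ 9.84095051e-01  1.70144068e-01  5.10678639e-02 -1.81910987e-02]
 [ 9.43523344e-04 -2.92477339e-01  9.56271989e-01  3.84424867e-01]
 [ 0.00000000e+00  0.00000000e+00  0.00000000e+00  1.00000000e+00]]
```

View pics/w1.png

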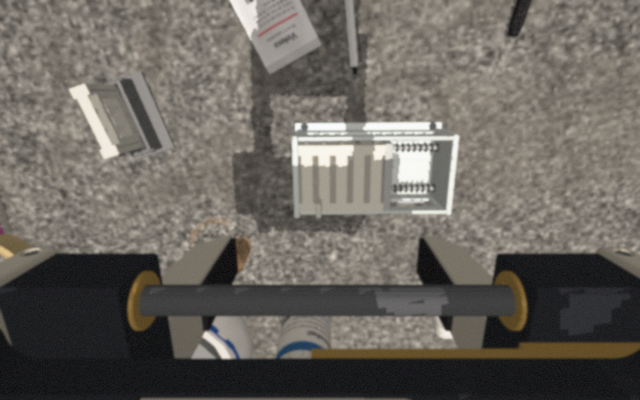

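Wrist view: the tray row spans columns 300–390, with V seams at about 316, 333, 349 and 366. The tab is at (318,210), so the target seam is at about 333. I'll enlarge this.

Run:
```python
import numpy as np,cv2
im=cv2.imread('pics/w1.png')
a=cv2.resize(im[125:225,285:405],None,fx=6,fy=6,interpolation=cv2.INTER_CUBIC)
b=cv2.resize(im[75:165,60:180],None,fx=6,fy=6,interpolation=cv2.INTER_CUBIC)
cv2.imwrite('pics/c3.png',a)
g=im[:,:,1].astype(int)
for v in (165,170,175,180,185,190): print(v,g[v,300:395].tolist())
```

```text
165 [135, 159, 176, 196, 222, 233, 234, 228, 221, 219, 220, 206, 177, 143, 132, 134, 140, 154, 180, 203, 215, 219, 218, 214, 211, 225, 234, 236, 230, 206, 166, 143, 135, 129, 135, 148, 168, 194, 224, 234, 238, 234, 230, 223, 220, 217, 202, 169, 136, 123, 123, 122, 127, 139, 149, 155, 154, 156, 158, 158, 158, 158, 156, 150, 142, 130, 122, 122, 122, 125, 133, 145, 158, 157, 155, 159, 156, 155, 157, 156, 155, 145, 129, 114, 116, 125, 131, 133, 127, 132, 127, 131, 139, 152, 161]
170 [126, 140, 148, 155, 157, 158, 159, 156, 155, 156, 154, 151, 138, 129, 123, 119, 118, 128, 139, 148, 157, 157, 155, 160, 158, 157, 157, 157, 154, 143, 131, 125, 125, 126, 126, 133, 148, 156, 157, 157, 156, 157, 161, 156, 158, 157, 149, 137, 125, 122, 120, 126, 129, 140, 152, 157, 158, 156, 159, 157, 159, 159, 156, 154, 138, 126, 119, 119, 121, 125, 138, 147, 156, 156, 156, 155, 160, 156, 157, 158, 151, 142, 122, 115, 119, 126, 129, 133, 130, 132, 131, 139, 150, 162, 165]
175 [128, 138, 150, 155, 157, 157, 159, 156, 158, 158, 157, 152, 139, 130, 121, 120, 122, 127, 137, 146, 156, 157, 158, 157, 160, 161, 159, 
[... 1077 characters left out ...]
4, 124, 133, 144, 151, 155, 158, 157, 157, 158, 158, 157, 155, 143, 133, 124, 121, 123, 119, 129, 143, 152, 156, 157, 159, 159, 154, 159, 158, 157, 146, 131, 116, 116, 125, 127, 131, 129, 131, 129, 124, 127, 131, 114, 95]
190 [124, 133, 146, 155, 158, 157, 156, 156, 159, 157, 159, 151, 146, 132, 122, 121, 119, 126, 135, 145, 156, 157, 155, 160, 156, 158, 160, 157, 154, 144, 133, 123, 121, 121, 125, 133, 148, 155, 160, 160, 159, 157, 161, 159, 157, 153, 144, 133, 124, 121, 123, 124, 133, 145, 154, 158, 159, 156, 157, 157, 158, 155, 158, 143, 132, 123, 122, 123, 122, 130, 145, 157, 156, 158, 158, 154, 157, 155, 158, 151, 148, 129, 114, 115, 125, 131, 131, 131, 131, 131, 134, 137, 131, 111, 88]
```

View pics/c3.png

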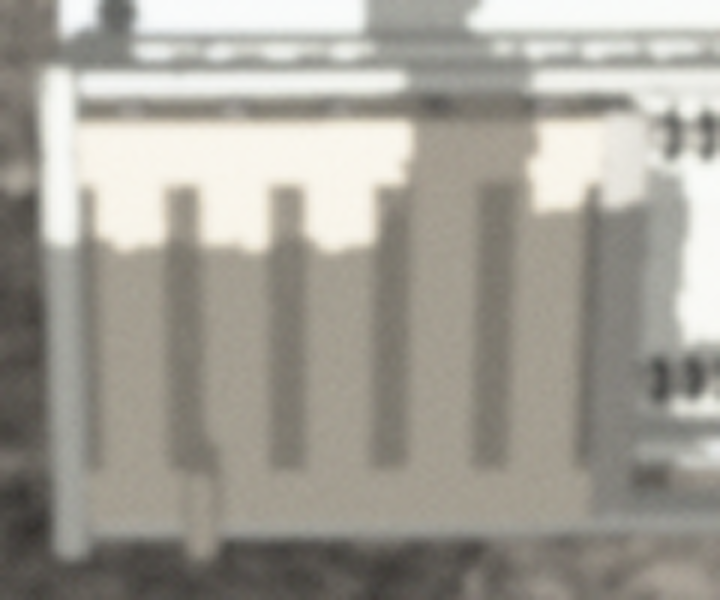

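The crop shows the target V's edges at columns 270–304 and its ends at rows 188 and 465. The tab, at (200,500), is just right of the V at 185.

Run:
```python
from h import *
c=dict(np.load('/tmp/w1.npz'))
im=c['img'][:,:,1].astype(float)
P=lambda u,v,z=.074: ray(c,285+(u+.5)/6-.5,125+(v+.5)/6-.5,z)
print(P(287,188),P(287,465),(P(287,188)+P(287,465))/2)
# subpixel edges of the V per row, using half level ~139
L=[];R=[]
for v in range(168,200):
    g=im[v]
    def cross(rng):
        for a in rng:
            if (g[a]-139)*(g[a+1]-139)<=0 and g[a]!=g[a+1]: return a+(139-g[a])/(g[a+1]-g[a])
    l=cross(range(326,334)); r=cross(range(332,340))
    if l and r: L.append(ray(c,l,v,.074)); R.append(ray(c,r,v,.074))
L=np.array(L);R=np.array(R)
for q in(L,R,(L+R)/2):
    f=np.polyfit(q[:,0],q[:,1],1); print('ang',np.degrees(np.arctan(f[0])),'y at x=.522',np.polyval(f,.522))
p=pts(c); 
for u,v in [(325,185),(343,185),(310,185),(97,130)]: print(p[v,u])
```

```text
[ 0.5011057 -0.0229567  0.074    ] [ 0.54480023 -0.03062989  0.074     ] [ 0.52295297 -0.02679329  0.074     ]
ang -9.903879069421848 y at x=.522 -0.02946040117449767
ang -9.694992476693226 y at x=.522 -0.02376895625723438
ang -9.799955879943006 y at x=.522 -0.02661369667816174
[ 0.52674251 -0.03451192  0.07489132]
[ 0.52998612 -0.01795475  0.07398233]
[ 0.52437734 -0.04835625  0.07439217]
[ 0.44068849 -0.22561266  0.07440388]
```

Call:
arm_command(xyz=[[-15, -30, -9], [-18, -39, -9], [-18, -39, -9], [-18, -39, -9], [-15, -34, -9], [-6, -14, -9], [0, 0, 0]], spin=[2, 3, 3, 3, 3, 2.7, 0])

```text
time: 2.55
tool_pos: [0.4311, -0.2274, 0.3498]
tool_rot: [3.14, -0.002, -3.03]
contact_force: [1.0, 0.1, 0.2]
opening: 0.0917
grip_force: 0.0
```

Run:
```python
from h import *
c=snap('wrist','w2'); s=observe(); print(s['time'],s['tool_pos'],np.degrees(s['tool_rot']))
p=pts(c); m=(p[...,2]>.068)&(p[...,2]<.08)&(np.hypot(p[...,0]-.432,p[...,1]+.227)<.06)
ys,xs=np.nonzero(m); print(m.sum(),xs.min(),xs.max(),ys.min(),ys.max())
x0,y0=xs.min()-8,ys.min()-8; a=c['img'][y0:ys.max()+8,x0:xs.max()+8,::-1]
print(x0,y0,a.shape); cv2.imwrite('pics/c4.png',cv2.resize(a,None,fx=5,fy=5,interpolation=cv2.INTER_CUBIC))
q=p[m]; r=cv2.minAreaRect((q[:,:2]*1000).astype(np.float32)); print(r)
```

```text
2.6 [ 0.43170602 -0.22654586  0.35046216] [ 1.79933302e+02 -4.20290899e-02 -1.73610062e+02]
1485 317 338 158 237
309 150 (95, 37, 3)
((433.20135498046875, -225.82057189941406), (64.3647232055664, 16.361080169677734), 6.833603858947754)
```

View pics/c4.png

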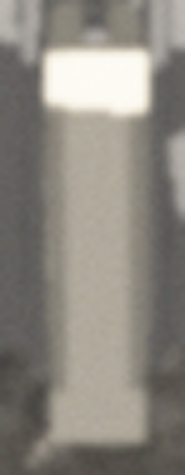

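The case top is a clean rectangle, 64.4 × 16.4 mm, at (0.4332, -0.2258) with yaw 6.8°. I'll grasp it there, with the fingertips 30 mm below the top.

Call:
arm_command(xyz=[[1, 0, -15], [1, 1, -30], [0, 0, -35], [0, 0, -28], [0, 0, -15], [0, 0, -5], [0, 0, 0]], spin=[0.4, 0, 0, 0, 0, 0, 0])

```text
time: 3.3
tool_pos: [0.4347, -0.2247, 0.2229]
tool_rot: [3.141, -0.0, -3.02]
contact_force: [-0.5, 0.1, 0.1]
opening: 0.0921
grip_force: 0.0
```

Call:
arm_command(xyz=[[0, 0, 0], [0, 0, 0], [0, 0, 0], [0, 0, 0], [0, 0, 0], [0, 0, 0], [0, 0, 0], [0, 0, 0], [0, 0, 0], [0, 0, 0]], spin=[0, 0, 0, 0, 0, 0, 0, 0, 0, 0], jaw=-1, squeeze=25)

```text
time: 4.3
tool_pos: [0.4341, -0.2257, 0.2227]
tool_rot: [3.141, -0.0, -3.021]
contact_force: [-0.0, 0.3, -0.9]
opening: 0.0167
grip_force: 0.0
```

Call:
arm_command(xyz=[[0, 0, 0], [0, 0, 0], [0, 0, 0], [0, 0, 0]], spin=[0, 0, 0, 0])

```text
time: 4.7
tool_pos: [0.4341, -0.2256, 0.2227]
tool_rot: [3.141, -0.0, -3.021]
contact_force: [-0.0, -0.4, -1.1]
opening: 0.0156
grip_force: 25.0
```

Call:
arm_command(xyz=[[0, 0, 3], [0, 0, 8], [0, 0, 15], [0, 0, 22], [0, 0, 25], [0, 0, 20], [0, 0, 7], [0, 0, 0]], spin=[0, 0, 0, 0, 0, 0, 0, 0])

```text
time: 5.5
tool_pos: [0.4342, -0.2257, 0.3238]
tool_rot: [-3.14, 0.002, -3.021]
contact_force: [-0.7, -0.4, -1.1]
opening: 0.0156
grip_force: 25.0
```

Call:
arm_command(xyz=[[6, 12, 10], [14, 30, 10], [18, 41, 5], [18, 41, 0], [18, 41, 0], [12, 26, 0], [4, 8, 0], [0, 0, 0], [0, 0, 0]], spin=[-1.7, -3, -3, -3, -3, -2, -1, 0, 0])

```text
time: 6.4
tool_pos: [0.5239, -0.0268, 0.3467]
tool_rot: [-3.141, -0.002, 2.972]
contact_force: [0.8, 0.3, -0.8]
opening: 0.0159
grip_force: 25.0
```

Run:
```python
from h import *
c=snap('wrist','w3'); s=observe(); print(s['time'],s['tool_pos'],np.degrees(s['tool_rot']))
```

```text
6.45 [ 0.52380015 -0.02720217  0.34695726] [-1.79991769e+02 -9.38134781e-02  1.70232833e+02]
```

View pics/w3.png

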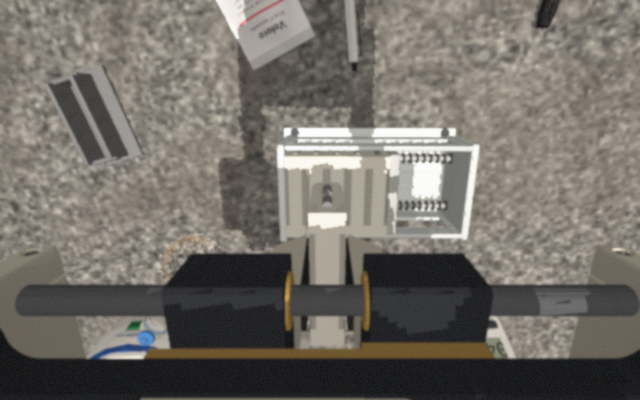

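The image shows the case upright in the fingers, its end face at columns 308–346 and the tongue near (327,190), above the row. I'll measure its offset from the seam numerically.

Run:
```python
from h import *
c=dict(np.load('/tmp/w3.npz')); p=pts(c); s=observe(); t=s['tool_pos']; a=np.radians(-9.83)
ex=np.array([np.cos(a),np.sin(a)]); ey=np.array([-np.sin(a),np.cos(a)])
d=p[...,:2]-t[:2]; X=1e3*d@ex; Y=1e3*d@ey; Z=1e3*p[...,2]
# held case end face: rows
for v in (205,212,218,224,230,240,250):
    m=(np.abs(X[v])<45)&(Z[v]>112)&(np.abs(Y[v])<14); u=np.nonzero(m)[0]
    if len(u): print(v,'case',u.min(),u.max(),X[v,u].mean().round(1),Z[v,u].mean().round(1),'Y',Y[v,u].min().round(1),Y[v,u].max().round(1), 'bg',np.round(Z[v,u.min()-4],0))
g=c['img'][:,:,1].astype(int)
for v in (166,170,174,178,184,190): print(v,[(u,g[v,u],round(X[v,u]),round(Y[v,u],1),round(Z[v,u])) for u in range(302,362,2)][::1] if v in(170,) else g[v,296:390].tolist())
for v in (182,186,190,194,198,202): print(v,[(round(X[v,u]),round(Y[v,u],1),round(Z[v,u])) for u in range(314,342,2)])
```

```text
205 case 309 344 -33.3 189.6 Y -6.9 7.9 bg 68.0
212 case 308 345 -33.1 198.0 Y -6.9 7.9 bg 69.0
218 case 308 345 -30.7 198.4 Y -6.9 7.9 bg 70.0
224 case 307 346 -28.0 198.0 Y -7.5 8.5 bg 73.0
230 case 308 345 -25.5 198.4 Y -7.0 8.0 bg 74.0
240 case 297 354 -16.7 188.6 Y -13.6 13.7 bg 175.0
250 case 295 356 -13.6 192.1 Y -13.6 13.8 bg 188.0
166 [244, 245, 246, 247, 248, 248, 248, 248, 248, 248, 249, 249, 249, 249, 248, 243, 226, 193, 175, 172, 172, 174, 170, 169, 166, 166, 169, 169, 170, 167, 170, 168, 173, 173, 173, 173, 187, 221, 242, 247, 249, 249, 249, 249, 249, 247, 246, 245, 246, 246, 246, 247, 249, 249, 249, 250, 249, 249, 249, 248, 247, 246, 245, 238, 219, 186, 170, 167, 168, 168, 169, 165, 167, 169, 167, 167, 168, 170, 168, 169, 169, 165, 170, 169, 168, 168, 168, 167, 170, 194, 229, 243, 247, 245]
170 [(302, np.int64(151), -22, np.float64(-18.2), 72), (304, np.int64(139), -21, np.float64(-16.9), 68), (306, np.int64(154), -21, np.float64(-15.4), 68), (308, np.int64(180), -22, np.float64(-13.6), 72), (310, np.int64(223), -22, np.float64(-12.0), 73), (312, np.int64(178), -23, np
[... 4888 characters left out ...]
.float64(-1.5), 183), (-35, np.float64(-0.6), 186), (-35, np.float64(0.3), 186), (-35, np.float64(1.1), 186), (-35, np.float64(2.0), 184), (-33, np.float64(3.0), 178), (-33, np.float64(3.9), 180), (-33, np.float64(4.8), 179), (-33, np.float64(5.7), 180), (-33, np.float64(6.6), 180)]
202 [(-33, np.float64(-5.0), 185), (-33, np.float64(-4.1), 185), (-33, np.float64(-3.2), 186), (-33, np.float64(-2.3), 185), (-34, np.float64(-1.4), 188), (-35, np.float64(-0.6), 190), (-35, np.float64(0.3), 190), (-35, np.float64(1.1), 190), (-35, np.float64(2.0), 190), (-33, np.float64(2.9), 185), (-33, np.float64(3.8), 185), (-33, np.float64(4.6), 185), (-33, np.float64(5.5), 185), (-33, np.float64(6.4), 186)]
```

Relative to the tool, the case centre is at +0.5 and the V centre at +0.25. The tongue is therefore lined up with the seam to about 0.3 mm, and the foot is at z≈0.128. I'll firm the grip and go down to just above the V.

Call:
arm_command(xyz=[[0, 0, -6], [0, 0, -14], [0, 0, -15], [0, 0, -10], [0, 0, -5], [0, 0, 0], [0, 0, 0]], spin=[0, 0, 0, 0, 0, 0, 0], squeeze=50)

```text
time: 7.15
tool_pos: [0.5243, -0.0268, 0.2981]
tool_rot: [3.142, 0.001, 2.971]
contact_force: [0.2, 0.4, 0.1]
opening: 0.0155
grip_force: 50.0
```

Call:
arm_command(xyz=[[0, 0, -1], [0, 0, -1], [0, 0, -1], [0, 0, -1], [0, 0, 0], [0, 0, 0]], spin=[0, 0, 0, 0, 0, 0])

```text
time: 7.75
tool_pos: [0.5241, -0.0266, 0.2937]
tool_rot: [3.141, -0.0, 2.971]
contact_force: [-0.4, 0.8, -0.9]
opening: 0.0156
grip_force: 50.0
```

Call:
arm_command(xyz=[[0, 0, -1], [0, 0, -1], [0.06, 0.35, -1], [0.06, 0.35, -1], [0.06, 0.35, -1], [0, 0, 0], [0, 0, 0]], spin=[0, 0, 0, 0, 0, 0, 0])

```text
time: 8.45
tool_pos: [0.5244, -0.0259, 0.2888]
tool_rot: [-3.141, 0.001, 2.971]
contact_force: [-0.4, -4.3, 0.5]
opening: 0.0155
grip_force: 50.0
```

Call:
arm_command(xyz=[[0.06, 0.36, -1], [0.06, 0.36, -1], [0.06, 0.36, -1], [0.06, 0.36, -1], [0, 0, 0], [0, 0, 0]], spin=[0, 0, 0, 0, 0, 0])

```text
time: 9.05
tool_pos: [0.5246, -0.0242, 0.2846]
tool_rot: [3.142, -0.0, 2.971]
contact_force: [0.3, -3.5, -0.0]
opening: 0.0157
grip_force: 50.0
```

The lateral force of about 4 N is the spring itself, and the vertical force is near zero, so the wedge is opening the seam cleanly. I'll continue along the slant.

Call:
arm_command(xyz=[[0.06, 0.33, -1], [0.06, 0.33, -1], [0.06, 0.33, -1], [0.06, 0.33, -1], [0.06, 0.33, -1], [0.06, 0.33, -1], [0.06, 0.33, -1], [0.06, 0.33, -1], [0, 0, 0]], spin=[0, 0, 0, 0, 0, 0, 0, 0, 0])

```text
time: 9.95
tool_pos: [0.5251, -0.0216, 0.2769]
tool_rot: [-3.142, 0.0, 2.971]
contact_force: [-1.0, -5.0, 2.1]
opening: 0.0155
grip_force: 50.0
```

Call:
arm_command(xyz=[[0.06, 0.33, -1], [0.06, 0.33, -1], [0.06, 0.33, -1], [0.06, 0.33, -1], [0.06, 0.33, -1], [0.06, 0.33, -1], [0.06, 0.33, -1], [0.06, 0.33, -1], [0.06, 0.33, -1], [0.06, 0.33, -1], [0, 0, 0], [0, 0, 0]], spin=[0, 0, 0, 0, 0, 0, 0, 0, 0, 0, 0, 0])

```text
time: 11.15
tool_pos: [0.5258, -0.0184, 0.267]
tool_rot: [-3.141, 0.001, 2.971]
contact_force: [-0.8, -5.7, 2.0]
opening: 0.0155
grip_force: 50.0
```

Call:
arm_command(xyz=[[0, 0.2, -1], [0, 0.1, -1], [0, 0, -1], [0, 0, -1], [0, 0, -1], [0, 0, -1], [0, 0, -1], [0, 0, -1], [0, 0, -1], [0, 0, -1], [0, 0, 0], [0, 0, 0]], spin=[0, 0, 0, 0, 0, 0, 0, 0, 0, 0, 0, 0])

```text
time: 12.35
tool_pos: [0.5255, -0.0181, 0.2565]
tool_rot: [-3.141, -0.001, 2.971]
contact_force: [0.1, -6.8, -1.2]
opening: 0.0158
grip_force: 50.0
```

Run:
```python
from h import *
c=snap('wrist','w4'); s=observe(); print(s['time'],s['tool_pos'],np.degrees(s['tool_rot']),s['contact_force'])
cv2.imwrite('pics/w4c.png',cv2.resize(c['img'][100:290,220:480,::-1],None,fx=3,fy=3,interpolation=cv2.INTER_CUBIC))
```

```text
12.4 [ 0.52550117 -0.01810778  0.2564493 ] [-1.79987415e+02 -4.04865383e-02  1.70223207e+02] [-0.66935031 -6.69531489 -0.05244049]
```

View pics/w4c.png

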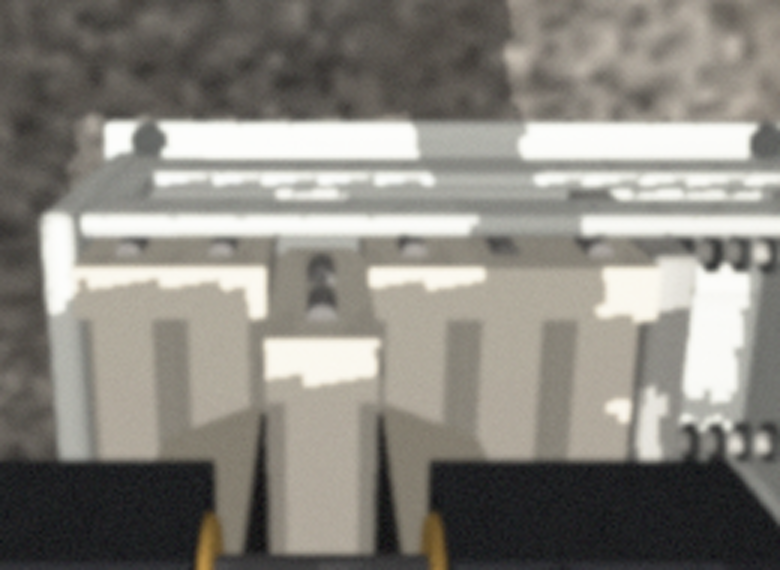

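The case sits upright between the tabbed case and its +y neighbour, part way in, and the row is intact. I'll release it, rise, turn the gripper 90° and shut it to push on the top.

Call:
arm_command(xyz=[[0, 0, 0], [0, 0, 0], [0, 0, 0], [0, 0, 0], [0, 0, 0], [0, 0, 0]], spin=[0, 0, 0, 0, 0, 0], jaw=-0.3)

```text
time: 13.0
tool_pos: [0.5256, -0.0178, 0.2567]
tool_rot: [3.141, -0.0, 2.971]
contact_force: [-0.6, 0.0, -0.3]
opening: 0.032
grip_force: 0.0
```

Call:
arm_command(xyz=[[0, 0, 4], [0, 0, 8], [0, 0, 12], [0, 0, 15], [0, 0, 10], [0, 0, 5], [0, 0, 0]], spin=[0, 0, 0, 0, 0, 0, 0])

```text
time: 13.7
tool_pos: [0.5258, -0.0179, 0.3117]
tool_rot: [3.141, 0.002, 2.971]
contact_force: [0.6, -0.7, 0.1]
opening: 0.0324
grip_force: 0.0
```

Call:
arm_command(xyz=[[0, 0, 0], [0, 0, 0], [0, 0, 0], [0, 0, 0], [0, 0, 0], [0, 0, 0], [0, 0, 0], [0, 0, 0], [0, 0, 0], [0, 0, 0], [0, 0, 0], [0, 0, 0], [0, 0, 0], [0, 0, 0], [0, 0, 0], [0, 0, 0]], spin=[4, 7, 7, 7, 7, 7, 7, 7, 7, 7, 7, 7, 7, 2, 0, 0], jaw=-1, squeeze=10)

```text
time: 15.3
tool_pos: [0.5272, -0.0065, 0.3103]
tool_rot: [-3.142, -0.015, -1.753]
contact_force: [0.0, 0.7, -0.1]
opening: 0.0
grip_force: 0.0
```

Run:
```python
from h import *
s=observe(); print(s['time'],s['tool_pos'],np.degrees(s['tool_rot']),s['opening'],s['contact_force'])
c=snap('top','t2'); p=pts(c); a=np.radians(-9.83)
ex=np.array([np.cos(a),np.sin(a)]); ey=np.array([-np.sin(a),np.cos(a)])
c=snap('wrist','w5'); p=pts(c); d=p[...,:2]-np.array([.5255,-.0181]); X=1e3*d@ex;Y=1e3*d@ey;Z=1e3*p[...,2]
m=(Z>85)&(Z<125)&(np.abs(Y)<25)&(np.abs(X)<50); print(m.sum(),[np.percentile(q[m],[1,50,99]).round(1) for q in(X,Y,Z)])
```

```text
15.3 [ 0.52724788 -0.00652452  0.31027477] [-179.99903293   -0.84088685 -100.41390918] 3.856852600303968e-05 [ 0.01423858  0.67407579 -0.13332406]
3943 [array([-32. ,   1.2,  30.9]), array([-24.5,  -6.2,   5.4]), array([ 85.6, 106.6, 108.7])]
```

Call:
arm_command(xyz=[[0, 0, 0], [0, 0, 0], [0, 0, 0]], spin=[0, 0, 0])

```text
time: 15.7
tool_pos: [0.5273, -0.007, 0.3106]
tool_rot: [-3.141, -0.015, -1.754]
contact_force: [0.3, 0.1, -0.1]
opening: 0.0005
grip_force: 0.0
```

Run:
```python
from h import *
s=observe(); print(s['time'],s['tool_pos'],np.degrees(s['tool_rot']),s['qpos'],s['joint_efforts'])
```

```text
15.7 [ 0.52727819 -0.00703332  0.31056716] [-179.9663092    -0.83816217 -100.50611642] [-0.15480289  0.44171952  1.65205555 -0.01689946  1.04770936 -3.10459192] [ 1.24781681e-02 -4.52273154e+01 -2.14425033e+01 -1.29978480e-01
 -3.35220736e-02 -1.20235029e-03]
```

Joint 6 is at its limit, so I'll turn the other way by 180°. The clearance above the case is enough.

Call:
arm_command(xyz=[[0, 0, 0], [0, 0, 0], [0, 0, 0], [0, 0, 0], [0, 0, 0], [0, 0, 0], [0, 0, 0], [0, 0, 0], [0, 0, 0], [0, 0, 0], [0, 0, 0], [0, 0, 0], [0, 0, 0], [0, 0, 0], [0, 0, 0], [0, 0, 0], [0, 0, 0], [0, 0, 0]], spin=[-4, -8, -8, -8, -8, -8, -8, -8, -8, -8, -8, -8, -8, -8, -8, -8, -8, -8])

```text
time: 17.5
tool_pos: [0.5273, -0.007, 0.3106]
tool_rot: [-3.141, -0.015, 2.08]
contact_force: [0.4, -0.3, 0.7]
opening: 0.0002
grip_force: 0.0
```

Call:
arm_command(xyz=[[0, 0, 0], [0, 0, 0], [0, 0, 0], [0, 0, 0], [0, 0, 0], [0, 0, 0], [0, 0, 0], [0, 0, 0]], spin=[-8, -8, -8, -8, -4, -3, 0, 0])

```text
time: 18.3
tool_pos: [0.5273, -0.007, 0.3106]
tool_rot: [-3.141, -0.015, 1.406]
contact_force: [-0.5, -1.0, -0.6]
opening: 0.0002
grip_force: 0.0
```

Run:
```python
from h import *
s=observe(); print(s['time'],s['tool_pos'],np.degrees(s['tool_rot']),s['qpos'])
a=np.radians(-9.83)
ex=np.array([np.cos(a),np.sin(a)]); ey=np.array([-np.sin(a),np.cos(a)])
p=pts(dict(np.load('/tmp/w4.npz'))) 
for n in('scene','top'):
    c=snap(n,n+'3'); p=pts(c); d=p[...,:2]-np.array([.5255,-.0181]); X=1e3*d@ex;Y=1e3*d@ey;Z=1e3*p[...,2]
    m=(Z>98)&(Z<115)&(np.abs(Y)<25)&(np.abs(X)<45); print(n,m.sum(),[np.percentile(q[m],[2,50,98]).round(1) for q in(X,Y,Z)] if m.any() else '')
```

```text
18.3 [ 0.52727333 -0.00698037  0.31055832] [-179.96800302   -0.83574047   80.58394819] [-0.16255069  0.44091346  1.65346059  0.0168383   1.04781235 -0.00662832]
scene 182 [array([-34.1,  -5.1,  28.2]), array([-10.3,  -6.8,   5.7]), array([ 98.2, 104.4, 107.2])]
top 0
```

Call:
arm_command(xyz=[[-1, -5, 0], [-1, -5, 0], [-1, -4, 0], [0, 0, -8], [0, 0, -8], [0, 0, -4], [0, 0, 0], [0, 0, 0]], spin=[0, -0.5, 0, 0, 0, 0, 0, 0])

```text
time: 19.2
tool_pos: [0.5244, -0.0208, 0.2904]
tool_rot: [-3.141, -0.015, 1.396]
contact_force: [-0.1, -0.2, 0.1]
opening: 0.0004
grip_force: 0.0
```

Call:
arm_command(xyz=[[0, 0, -1], [0, 0, -1], [0, 0, -1], [0, 0, -1], [0, 0, -1], [0, 0, -1], [0, 0, -1], [0, 0, -1]], spin=[0, 0, 0, 0, 0, 0, 0, 0])

```text
time: 20.0
tool_pos: [0.5244, -0.021, 0.2828]
tool_rot: [3.141, -0.015, 1.396]
contact_force: [-0.0, -1.2, 2.5]
opening: 0.0007
grip_force: 1.6
```

Call:
arm_command(xyz=[[0, 0, -1.5], [0, 0, -1.5], [0, 0, -1.5], [0, 0, -1.5], [0, 0, -1.5], [0, 0, -1.5], [0, 0, -1.5], [0, 0, -1.5]], spin=[0, 0, 0, 0, 0, 0, 0, 0])

```text
time: 20.8
tool_pos: [0.5242, -0.0209, 0.2703]
tool_rot: [-3.141, -0.015, 1.396]
contact_force: [-0.4, -1.1, 2.7]
opening: 0.0004
grip_force: 1.3
```

Call:
arm_command(xyz=[[0, 0, -1.5], [0, 0, -1.5], [0, 0, -1.5], [0, 0, -1.5], [0, 0, -1.5], [0, 0, -1.5], [0, 0, -1.5], [0, 0, -1.5], [0, 0, -1], [0, 0, 0]], spin=[0, 0, 0, 0, 0, 0, 0, 0, 0, 0])

```text
time: 21.8
tool_pos: [0.5243, -0.0209, 0.2573]
tool_rot: [-3.141, -0.015, 1.396]
contact_force: [-0.8, -0.9, 1.5]
opening: 0.0006
grip_force: 0.7
```

Call:
arm_command(xyz=[[0, 0, -1], [0, 0, -1], [0, 0, -1], [0, 0, -0.5], [0, 0, -0.5], [0, 0, 0]], spin=[0, 0, 0, 0, 0, 0])

```text
time: 22.4
tool_pos: [0.5244, -0.0209, 0.2538]
tool_rot: [3.142, -0.015, 1.396]
contact_force: [-2.1, -0.1, 4.7]
opening: 0.0005
grip_force: 2.5
```

Call:
arm_command(xyz=[[0, 0, -0.4], [0, 0, -0.4], [0, 0, 0]], spin=[0, 0, 0])

```text
time: 22.7
tool_pos: [0.5247, -0.021, 0.2534]
tool_rot: [3.14, -0.015, 1.396]
contact_force: [-1.2, 0.8, 6.4]
opening: 0.0004
grip_force: 3.4
```

Call:
arm_command(xyz=[[0, 0, -0.4], [0, 0, -0.4], [0, 0, -0.4], [0, 0, 0]], spin=[0, 0, 0, 0])

```text
time: 23.1
tool_pos: [0.5252, -0.0211, 0.2528]
tool_rot: [3.138, -0.015, 1.396]
contact_force: [-0.4, 1.0, 9.0]
opening: 0.0007
grip_force: 4.3
```

Call:
arm_command(xyz=[[0, 0, 2], [0, 0, 8], [0, 0, 20], [0, 0, 35], [0, 0, 40], [0, 0, 35], [-10, 0, 10], [-30, 0, 0], [-40, 0, 0], [-30, 0, 0], [0, 0, 0]], spin=[0, 0, 0, 0, 0, 0, 0, 0, 0, 0, 0])

```text
time: 24.2
tool_pos: [0.411, -0.0205, 0.401]
tool_rot: [-3.138, -0.015, 1.396]
contact_force: [0.6, -0.4, 0.7]
opening: 0.0002
grip_force: 0.0
```

Run:
```python
from h import *
s=observe(); print(s['time'],s['tool_pos'])
a=np.radians(-9.83)
ex=np.array([np.cos(a),np.sin(a)]); ey=np.array([-np.sin(a),np.cos(a)])
c=snap('top','t4'); p=pts(c); d=p[...,:2]-np.array([.5246,-.0185]); X=1e3*d@ex;Y=1e3*d@ey;Z=1e3*p[...,2]
for y0 in range(-40,60,4):
    m=(np.abs(Y-y0)<2)&(np.abs(np.abs(X)-27)<3)&(Z>50)&(Z<85); print(y0,m.sum(),np.median(Z[m]).round(1) if m.any() else '',end=' | ')
cv2.imwrite('pics/t4c.png',cv2.resize(c['img'][160:245,200:320,::-1],None,fx=6,fy=6,interpolation=cv2.INTER_CUBIC))
```

```text
24.2 [ 0.41098608 -0.02049041  0.4010486 ]
-40 0  | -36 0  | -32 0  | -28 0  | -24 0  | -20 0  | -16 0  | -12 0  | -8 0  | -4 0  | 0 0  | 4 0  | 8 0  | 12 0  | 16 0  | 20 0  | 24 0  | 28 0  | 32 0  | 36 0  | 40 0  | 44 0  | 48 0  | 52 0  | 56 0  |
```

View pics/t4c.png

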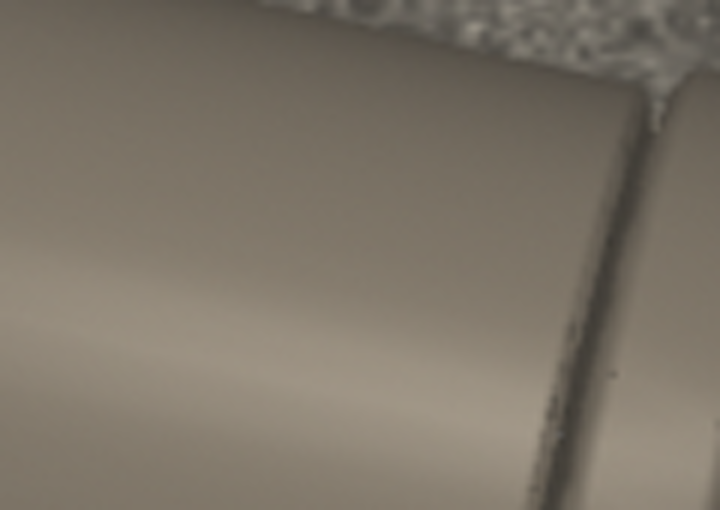

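The arm blocks the top view, so I'll move it aside and measure heights numerically.

Call:
arm_command(xyz=[[0, 20, 0], [0, 40, 0], [0, 45, 0], [0, 45, 0], [0, 45, 0], [0, 45, 0], [0, 40, 0], [0, 20, 0], [0, 0, 0]], spin=[0, 0, 0, 0, 0, 0, 0, 0, 0])

```text
time: 25.15
tool_pos: [0.4146, 0.2817, 0.4007]
tool_rot: [-3.141, -0.015, 1.4]
contact_force: [1.5, -0.2, -0.6]
opening: 0.0008
grip_force: 0.0
```

Run:
```python
from h import *
a=np.radians(-9.83)
ex=np.array([np.cos(a),np.sin(a)]); ey=np.array([-np.sin(a),np.cos(a)])
zs=[]
for n in ('top','scene'):
    c=snap(n,n+'5'); p=pts(c); d=p[...,:2]-np.array([.5246,-.0185]); X=1e3*d@ex;Y=1e3*d@ey;Z=1e3*p[...,2]
    print(n)
    for y0 in (-34,-32,-30,-16,0,16,32,48,56,60):
        m=(np.abs(Y-y0)<3)&(np.abs(X)<22)&(Z>40)&(Z<95); print(y0,m.sum(),np.median(Z[m]).round(1) if m.any() else '',end=' | ')
    print()
    g=c['img'][:,:,1]
    if n=='top':
        for xx in (-10,5):
            prof=[]
            for y0 in np.arange(-44,66,1.):
                q=np.array([.5246,-.0185])+1e-3*(xx*ex+y0*ey); T=np.linalg.inv(c['world_from_camera']); k=T@np.array([q[0],q[1],.074,1])
                u=c['cx']+c['fx']*k[0]/-k[2]; v=c['cy']-c['fy']*k[1]/-k[2]
                prof.append(int(cv2.getRectSubPix(g,(1,1),(float(u),float(v)))[0,0]))
            print(xx,prof)
    for (u,v) in ((356,156),(390,138)):
        if n=='top': print(p[v,u])
print(observe()['time'])
```

```text
top
-34 93 74.0 | -32 91 74.1 | -30 83 73.5 | -16 91 74.0 | 0 92 74.5 | 16 84 73.9 | 32 86 74.2 | 48 88 74.0 | 56 99 70.0 | 60 63 70.0 | 
-10 [190, 168, 140, 128, 131, 163, 182, 193, 194, 194, 194, 194, 194, 189, 180, 156, 135, 119, 116, 118, 140, 162, 181, 190, 194, 194, 194, 194, 194, 194, 175, 153, 130, 118, 116, 113, 116, 156, 185, 198, 202, 202, 202, 202, 202, 197, 189, 163, 139, 126, 120, 120, 138, 158, 176, 188, 192, 193, 193, 194, 194, 194, 176, 151, 130, 116, 117, 120, 124, 152, 178, 189, 194, 193, 193, 193, 193, 189, 177, 156, 130, 121, 115, 116, 134, 166, 182, 193, 193, 193, 193, 193, 193, 192, 181, 153, 135, 123, 147, 165, 170, 171, 168, 164, 164, 182, 196, 205, 207, 207]
5 [179, 153, 133, 125, 139, 159, 182, 189, 193, 193, 193, 193, 194, 191, 173, 153, 130, 121, 117, 120, 135, 165, 182, 193, 193, 194, 193, 193, 193, 192, 185, 160, 137, 118, 115, 119, 142, 166, 187, 196, 201, 201, 201, 201, 201, 201, 183, 160, 132, 116, 114, 120, 129, 157, 179, 189, 193, 193, 193, 193, 193, 189, 180, 157, 134, 122, 117, 118, 139, 167, 182, 191, 192, 192, 192, 192, 192, 190, 176, 150, 131, 116, 117, 122, 136, 157, 180, 188, 193, 192, 192, 191, 192, 190, 172, 148, 117, 127, 151, 163, 171, 168, 166, 163, 158, 153, 151, 159, 181, 188]
[ 0.60049538 -0.15550262  0.05701043]
[ 0.63075614 -0.216007    0.06088971]
scene
-34 31 73.1 | -32 25 73.2 | -30 19 73.2 | -16 21 73.1 | 0 24 74.1 | 16 20 73.2 | 32 25 73.4 | 48 20 73.3 | 56 2 72.2 | 60 2 69.5 | 
25.25
```

Run:
```python
from h import *
a=np.radians(-9.83)
ex=np.array([np.cos(a),np.sin(a)]); ey=np.array([-np.sin(a),np.cos(a)])
D=[snap('top','t6')for _ in range(6)]
p=np.mean([pts(c) for c in D],0); d=p[...,:2]-np.array([.5246,-.0185]); X=1e3*d@ex;Y=1e3*d@ey;Z=1e3*p[...,2]
for y0 in (-33,-17,-1,15,31,47):
    r=[]
    for x0 in (-27,-15,0,15,27):
        m=(np.abs(Y-y0)<(4 if abs(x0)<20 else 6))&(np.abs(X-x0)<(6 if abs(x0)<20 else 4))&(Z>60)&(Z<82); r.append((m.sum(),Z[m].mean().round(2)))
    print(y0,r)
print(observe()['time'])
```

```text
-33 [(np.int64(32), np.float64(74.16)), (np.int64(33), np.float64(74.21)), (np.int64(34), np.float64(74.0)), (np.int64(31), np.float64(74.02)), (np.int64(31), np.float64(74.12))]
-17 [(np.int64(32), np.float64(74.53)), (np.int64(32), np.float64(74.22)), (np.int64(31), np.float64(74.1)), (np.int64(32), np.float64(74.11)), (np.int64(22), np.float64(74.21))]
-1 [(np.int64(33), np.float64(73.24)), (np.int64(32), np.float64(73.84)), (np.int64(32), np.float64(74.81)), (np.int64(31), np.float64(75.74)), (np.int64(30), np.float64(76.4))]
15 [(np.int64(32), np.float64(74.07)), (np.int64(31), np.float64(74.01)), (np.int64(31), np.float64(74.27)), (np.int64(27), np.float64(73.98)), (np.int64(30), np.float64(73.9))]
31 [(np.int64(32), np.float64(74.15)), (np.int64(34), np.float64(73.96)), (np.int64(31), np.float64(74.12)), (np.int64(32), np.float64(73.99)), (np.int64(29), np.float64(74.12))]
47 [(np.int64(32), np.float64(74.12)), (np.int64(29), np.float64(74.05)), (np.int64(31), np.float64(73.9)), (np.int64(30), np.float64(74.07)), (np.int64(30), np.float64(74.11))]
25.55
```

The filed case is pitched: its +x end is about 2.3 mm high and its -x end 0.8 mm low. I'll press gently on the +x side to level it.

Call:
arm_command(xyz=[[0, -20, 0], [0, -40, 0], [0, -45, 0], [0, -45, 0], [0, -45, 0], [0, -45, 0], [0, -40, 0], [0, -20, 0], [20, -5, 0], [40, 0, 0], [40, 0, 0], [22, 0, 0], [0, 0, 0], [0, 0, 0]], spin=[0, 0, 0, 0, 0, 0, 0, 0, 0, 0, 0, 0, 0, 0])

```text
time: 26.95
tool_pos: [0.5359, -0.0263, 0.4011]
tool_rot: [-3.14, -0.015, 1.396]
contact_force: [-1.1, 0.2, -0.0]
opening: 0.0008
grip_force: 0.0
```

Call:
arm_command(xyz=[[0, 3, -20], [0, 0, -40], [0, 0, -40], [0, 0, -25], [0, 0, -10], [0, 0, -4], [0, 0, -3], [0, 0, 0], [0, 0, 0]], spin=[0, 0, 0, 0, 0, 0, 0, 0, 0])

```text
time: 27.85
tool_pos: [0.5365, -0.023, 0.2607]
tool_rot: [3.14, -0.015, 1.396]
contact_force: [0.9, 0.1, -0.4]
opening: 0.0003
grip_force: 0.0
```

Call:
arm_command(xyz=[[0, 0, -1], [0, 0, -1], [0, 0, -1], [0, 0, -1], [0, 0, -0.5], [0, 0, -0.5], [0, 0, 0]], spin=[0, 0, 0, 0, 0, 0, 0])

```text
time: 28.55
tool_pos: [0.5363, -0.0229, 0.2545]
tool_rot: [-3.141, -0.015, 1.396]
contact_force: [0.3, 0.7, -0.1]
opening: 0.0005
grip_force: 0.0
```

Call:
arm_command(xyz=[[0, 0, -0.5], [0, 0, -0.5], [0, 0, -0.5], [0, 0, 0]], spin=[0, 0, 0, 0])

```text
time: 28.95
tool_pos: [0.5364, -0.0229, 0.2534]
tool_rot: [3.141, -0.015, 1.396]
contact_force: [-0.3, 0.3, 3.9]
opening: 0.0007
grip_force: 1.9
```

Call:
arm_command(xyz=[[0, 0, -0.4], [0, 0, -0.3], [0, 0, -0.3], [0, 0, 0], [0, 0, 0]], spin=[0, 0, 0, 0, 0])

```text
time: 29.45
tool_pos: [0.5368, -0.023, 0.2527]
tool_rot: [3.14, -0.015, 1.396]
contact_force: [0.7, -0.8, 4.8]
opening: 0.0003
grip_force: 2.7
```

Call:
arm_command(xyz=[[0, 0, -0.4], [0, 0, -0.4], [0, 0, 0], [0, 0, 0]], spin=[0, 0, 0, 0])

```text
time: 29.85
tool_pos: [0.537, -0.0231, 0.2522]
tool_rot: [3.139, -0.015, 1.396]
contact_force: [1.0, 0.1, 6.2]
opening: 0.0006
grip_force: 3.3
```

Call:
arm_command(xyz=[[0, 0, -0.4], [0, 0, -0.3], [0, 0, 0], [0, 0, 0]], spin=[0, 0, 0, 0])

```text
time: 30.25
tool_pos: [0.5371, -0.023, 0.252]
tool_rot: [3.138, -0.015, 1.396]
contact_force: [0.7, 0.3, 11.0]
opening: 0.0003
grip_force: 5.2
```

Call:
arm_command(xyz=[[0, 0, 2], [0, 0, 8], [0, 0, 25], [0, 0, 40], [0, 0, 40], [0, 0, 25], [-20, 0, 10], [-40, 10, 0], [-40, 30, 0], [-20, 40, 0], [0, 45, 0], [0, 45, 0], [0, 45, 0], [0, 45, 0], [0, 30, 0], [0, 10, 0], [0, 0, 0]], spin=[0, 0, 0, 0, 0, 0, 0, 0, 0, 0, 0, 0, 0, 0, 0, 0, 0])

```text
time: 31.95
tool_pos: [0.416, 0.2778, 0.4003]
tool_rot: [-3.14, -0.014, 1.399]
contact_force: [0.3, 0.4, -0.3]
opening: 0.0006
grip_force: 0.0
```

```bash
cat > chk.py <<'E'
from h import *
a=np.radians(-9.83)
ex=np.array([np.cos(a),np.sin(a)]); ey=np.array([-np.sin(a),np.cos(a)])
D=[snap('top','t7')for _ in range(6)]
p=np.mean([pts(c) for c in D],0); d=p[...,:2]-np.array([.5246,-.0185]); X=1e3*d@ex;Y=1e3*d@ey;Z=1e3*p[...,2]
for y0 in (-33,-17,-1,15,31,47):
    r=[]
    for x0 in (-27,-15,0,15,27):
        m=(np.abs(Y-y0)<(4 if abs(x0)<20 else 6))&(np.abs(X-x0)<(6 if abs(x0)<20 else 4))&(Z>60)&(Z<82); r.append(float(Z[m].mean().round(2)))
    print(y0,r)
print(observe()['time'])
E
python3 chk.py
```

```text
-33 [74.11, 74.2, 74.28, 74.07, 74.22]
-17 [74.25, 74.13, 74.3, 74.14, 74.35]
-1 [74.16, 74.43, 73.94, 74.04, 74.0]
15 [74.2, 74.16, 74.04, 73.98, 74.07]
31 [74.06, 73.95, 74.11, 73.93, 74.22]
47 [74.18, 74.0, 74.14, 74.14, 74.14]
32.25
```

All six tops are level at 74 mm and the bottles haven't moved. I'm handing the job in.

```bash
python3 -c "
from cell import *
print(hand_in())"
```

```text
the job is handed in; nothing more can be done
None
```

The slide case is filed directly next to the tabbed case on its follower side and pushed fully home, all six tops level within about 0.5 mm; the bottles were left alone, and I handed in at about 32 s with the gripper clear.

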